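Crank the dish slide to its index clip

TASK

Two hand-cranked screw slides stand on the bench. On the one whose carriage holds the round culture dish, turn the handwheel by its handle until the carriage's pointer stands at the middle of the brass index clip on the scale, then let go. Move the carriage only by the handwheel; do not touch the carriage or the dish.

Things in the scene. Friction and masses are not known exactly. Their poses are not given: they have to be found in the camera images.
- dish_slide: Aluminium base plate, 340 x 130 x 12 mm, of the screw slide that holds the round dish; fixed. Origin at the centre of its underside; x runs from the handwheel end to the far end, z up. Handwheel axis: vertical, at x = -115, y = -12 mm; wheel: disc of 110 mm diameter, top at z = 66 mm (boss 70). The scale lies along the +y edge. The other slide, with a beaker, is a bystander.
- dish_handle_grip (a point): Centre (half-way up) of the upright round black handle on the dish slide's handwheel: 18 mm diameter, 50 mm high (z = 70 to 120 mm), 42 mm from the wheel's axis. It spins freely on its pin, so it can be held and led round in a circle without turning the hand; this takes 3 to 4 N.
- dish_carriage: Grey carriage that holds the culture dish (90 mm wide; all below z = 60 mm). Origin: lower tip of its steel pointer at the scale; axes as the slide's. Turning the wheel clockwise, seen from above, moves it to the slide's +x, 60 mm a turn; it stays where it is left. Travel 120 mm.
- index_clip: Brass index clip on the dish slide's scale, 24 mm wide along the scale, with a dark line across its middle; fixed. Origin at the middle of its width; axes as the slide's. It lies 40 to 85 mm to the slide's +x of where the pointer starts.

How it is judged:
At the end, for the whole second after the job is handed in: The dish carriage's pointer stands within 10 mm of the middle of the index clip along the scale, and the carriage is at rest (x of dish_carriage in the frame of index_clip between -0.01 and 0.01 m and linear speed of dish_carriage below 0.005 m/s); the robot touches nothing.
It fails at once if the robot pushes on the carriage or the dish it holds (contact force between any of the fingers, the arm and dish_carriage above 1.5 N).
It also fails if it takes over 42 s, if anything falls off the work surface, if the arm or the gripper's body presses on something with over 40 N, if the wrist force passes 120 N, or if a joint passes its speed limit or range.

ROBOT

A 6-joint arm with a two-finger parallel gripper is mounted at the origin on a cart in front of the work surface, level with it; the furniture and walls round the work are solid. World frame = base frame: x ahead of the robot, y to its left, z up, the work surface at z = 0. Lengths are in m, angles in rad, forces in N, time in s.
With the tool pointing down it reaches from about 0.35 to 0.875 m from the base axis. Payload 15.5 kg.
Tool frame: the origin (TCP) lies at the centre of the arm's flange, where the gripper is bolted on; the fingertips stand 173 mm ahead of it and the grasp point (between the pads) lies 155 mm ahead of it; z points along the fingers, y is the line along which they close (so a half turn about z gives the same grasp; the last joint's range is limited). The gripper opens to 85 mm and grips with 20 to 120 N. Pads are 22 mm wide; open, the fingers measure 114 mm over their backs; the gripper's body (76 mm by 85 mm) begins 54 mm behind the grasp point. The pads swing forward as they close: fully open they stand 13 mm farther back than shut.
Start: joints at [1.25, 0.494, 1.345, -0, 1.302, -0.096], TCP at [0.14, 0.609, 0.405] pointing down, gripper open.
Joint ranges: [-2.91, 2.91], [-0.82, 2.16], [0.22, 2.67], [-1.22, 4.37], [0.12, 2.79], [-3.08, 3.08]. Speed limits (rad/s): [1.89, 1.89, 2.57, 3.01, 3.01, 3.01].

INTERFACE

Orientations are given as a unit quaternion [w, x, y, z].
In Python, from rig import r gives the robot as it stands.
- The arm moves only by the tool move_arm, never from a script. Its argument "commands" is text: rows parted by semicolons, each of 7 numbers parted by spaces: the shift along the world's x, y, z in mm, then the turn, a rotation vector about the world's x, y, z in degrees, then the opening in per cent of the stroke, from 0 (shut) to 100 (fully open). In form: x y z wx wy wz jaw; .... A call has 1 to 5 rows; each row shifts and turns the commanded pose from where the row before left it; what a row does not reach is not made up. A row lasts 1/8 s, in which the tool goes at most 62.5 mm and 10.7 degrees, less where a joint would pass 70% of its speed; a pose out of reach is approached as far as the arm can. A call is refused whole if a number of a shift passes 62.5 or a number of a turn 10.7, either way. A call with a gripper value outside its range is refused whole. The fingers move at their own pace and stop on an object; "newtons" is the grip in N (left out, the last holds). Time passes only in rows, so rows that do not move let the fingers close. It gives the time, the measured TCP pose, the force, the opening and the grip force at its end, in the units of the state.
- r.get_obs(): the state, without advancing time (a new reading comes with each control period).
- r.capture(name): name is "side" or "top" or "wrist"; returns the picture (384x512x3 uint8, red, green, blue); there is no depth.
- r.camera_model(name): a dict with "fovy" (degrees; the focal length in pixels is half the picture's height over the tangent of half this angle, whatever the lens; pixels are square), "cx", "cy" (the principal point, pixels), "distortion" ([k1, k2, p1, p2, k3] as OpenCV has them; the pictures are not rectified), "R" (3x3) and "t" (3): a world point X has camera coordinates R X + t; the wrist camera has in their place "hand_eye" (4x4, takes a point from camera to tool coordinates, whose origin is the TCP and whose axes are the flange's). Camera axes: x right, y down, z forward; pixel columns grow to the right and rows downward; lengths in m; the calibration is good to about 2 mm. A picture is of the moment at which its call begins: read the wrist's pose just before it. camera_model takes no time and is no camera call.
- r.hand_in(): hands the job in; it is judged then, once.
The state is a dict: "time": time; "joints": joint angles; "joint_velocities": joint speeds; "joint_efforts": joint torques, N m; "eef_pos": TCP position; "tcp_rot": TCP orientation; "force": force on the tool from outside, world axes, zero at the start; "torque": the same for the moment, N m; "grip_width": finger opening in m; "grasp_force": force on a finger pad.
Only numpy, scipy, OpenCV 4.12 (cv2) and the standard library are available. Lean on these libraries where they do the work, as an engineer would, in place of code of your own. Each camera call takes 0.05 s, during which the arm holds its last target. There are 200 camera calls.

## Working session

There is one attempt and no reset: what is moved stays moved. The work goes in short steps, Python scripts to look and compute and a tool call to move; the robot and the scene stay as the last step left them, time stands still between calls to the robot, and variables do not carry over. Pictures are saved under pics/ and viewed, at most 10 in all, crops included, and the job is handed in when it is done.

Besides the shell and the picture viewer there is one more tool, called after ">>>" as name(argument=value, ...), one argument or row to a line, values as JSON. move_arm: Moves the arm, as the interface text tells. Its arguments: {"type":"object","properties":{"commands":{"type":"string"},"newtons":{"type":"number"}},"required":["commands"]}

```bash
mkdir -p pics; ls; cat > h.py <<'E'
import numpy as np,cv2
from rig import r
def K(m):
    f=192/np.tan(np.radians(m["fovy"])/2); return np.array([[f,0,m["cx"]],[0,f,m["cy"]],[0,0,1.]])
def pose(name,o=None):
    m=r.camera_model(name)
    if "R" in m: return m,np.array(m["R"]),np.array(m["t"])
    from scipy.spatial.transform import Rotation as Ro
    o=o or r.get_obs(); q=o["tcp_rot"]; T=np.eye(4); T[:3,:3]=Ro.from_quat([q[1],q[2],q[3],q[0]]).as_matrix(); T[:3,3]=o["eef_pos"]
    C=np.linalg.inv(T@np.array(m["hand_eye"])); return m,C[:3,:3],C[:3,3]
def plane(P,uv,z):
    m,R,t=P; p=cv2.undistortPoints(np.array(uv,float).reshape(-1,1,2),K(m),np.array(m["distortion"]))[:,0]
    d=np.c_[p,np.ones(len(p))]@R; c=-R.T@t
    return c+d*((z-c[2])/d[:,2])[:,None]
def proj(P,X):
    m,R,t=P; return cv2.projectPoints(np.array(X,float).reshape(-1,1,3),cv2.Rodrigues(R)[0],t,K(m),np.array(m["distortion"]))[0][:,0]
E
python3 - <<'E'
from h import *
print(r.get_obs())
a=[cv2.cvtColor(r.capture(n),cv2.COLOR_RGB2BGR) for n in("top","side")]
for n,i in zip(("top","side"),a): cv2.imwrite(f"pics/{n}0.png",i)
w=cv2.cvtColor(r.capture("wrist"),cv2.COLOR_RGB2BGR);cv2.imwrite("pics/w0.png",w)
for n in("top","side"):
    m,R,t=pose(n);print(n,-R.T@t,R[2])
E
```

```text
pics
{'time': 0.0, 'joints': array([ 1.24950834e+00,  4.94192243e-01,  1.34614996e+00,  5.08276805e-06,
        1.30248150e+00, -9.55267710e-02]), 'joint_velocities': array([-0.00116235,  0.00021188, -0.00258467,  0.00174828, -0.00100339,
        0.00186305]), 'joint_efforts': array([-9.09152404e-04, -8.82163024e+01, -3.83882439e+01, -1.19141318e-04,
        9.94597242e-03,  4.15987245e-08]), 'eef_pos': array([0.13986949, 0.60899255, 0.4040881 ]), 'tcp_rot': array([-1.29750563e-04,  1.12641687e-01,  9.93635482e-01, -6.01700037e-04]), 'force': array([-0.46545561, -0.17733196,  0.36019922]), 'torque': array([-0.0009928 ,  0.03820156, -0.01214719]), 'grasp_force': 0.0, 'grip_width': 0.08550964410797501}
top [0.46697221 0.29543197 0.93188991] [ 0.15437303  0.019018   -0.98782958]
side [0.30298772 0.89454291 0.60237132] [ 0.34743469 -0.70061306 -0.62324191]
```

View pics/top0.png

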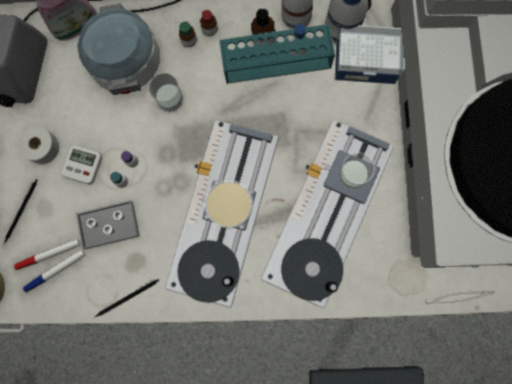

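View pics/side0.png

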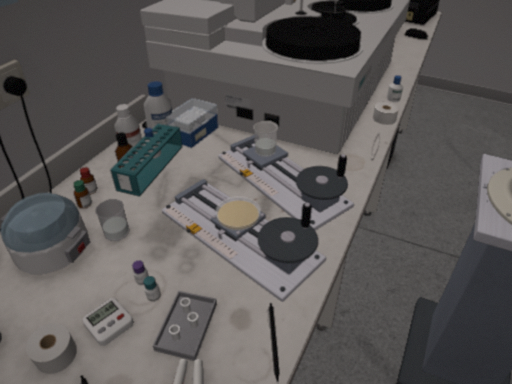

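The dish slide is the left one in the top view: wheel at about (208,271), handle at (228,282), clip at (204,169), dish at (230,205). I'll enlarge it for the details.

```bash
python3 - <<'E'
from h import *
i=cv2.imread("pics/top0.png"); c=i[115:310,155:285]; cv2.imwrite("pics/topc.png",cv2.resize(c,None,fx=3,fy=3,interpolation=cv2.INTER_CUBIC))
P=pose("top")
g=cv2.cvtColor(i,cv2.COLOR_BGR2GRAY)
m=np.zeros_like(g);m[235:305,172:245]=(g[235:305,172:245]<75)*255
cs=sorted(cv2.findContours(m,0,2)[0],key=cv2.contourArea)[-1]
e=cv2.fitEllipse(cv2.convexHull(cs));print(e)
w=plane(P,[e[0]],.063)[0];print("wheel",w)
ep=plane(P,np.array([[e[0][0]+30,e[0][1]],[e[0][0]-30,e[0][1]]]),.066);print(ep)
print("corners~",plane(P,[[221,122],[278,133],[229,305],[168,291]],.012))
hsv=cv2.cvtColor(i,cv2.COLOR_BGR2HSV)
m=cv2.inRange(hsv,(12,120,90),(28,255,255));m[:, :185]=0;m[:,225:]=0;m[:150]=0;m[185:]=0
ys,xs=np.nonzero(m);print("clip",len(xs),xs.mean(),ys.mean(),plane(P,[[xs.mean(),ys.mean()]],.014))
E
```

```text
((208.955078125, 269.5852966308594), (59.033695220947266, 67.34636688232422), 9.736559867858887)
wheel [0.48339518 0.4024111  0.063     ]
[[0.48205635 0.34918098 0.066     ]
 [0.48455027 0.455222   0.066     ]]
corners~ [[0.7701219  0.38220388 0.012     ]
 [0.74407573 0.27142145 0.012     ]
 [0.41829048 0.37232025 0.012     ]
 [0.44634037 0.48601281 0.012     ]]
clip 128 203.1484375 167.8984375 [[0.67865375 0.41761052 0.014     ]]
```

View pics/topc.png

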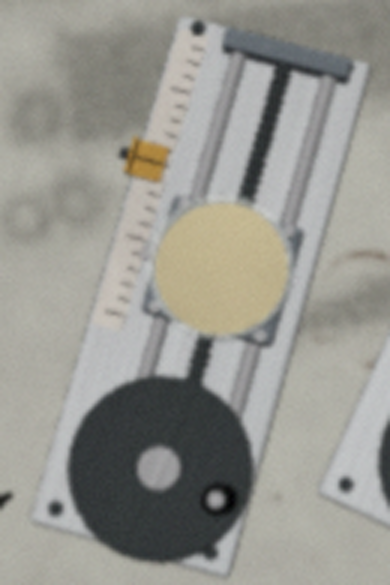

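View pics/w0.png

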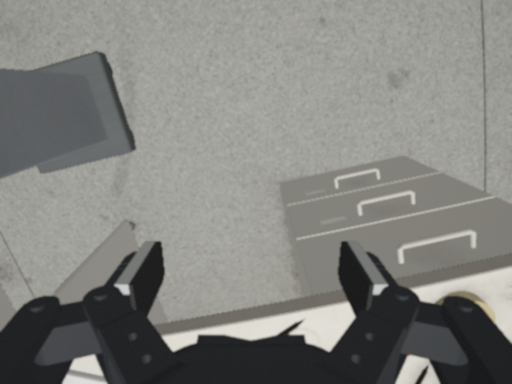

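```bash
python3 - <<'E'
from h import *
P=pose("top"); f=lambda x,y,z: plane(P,[[155+(x-1)/3,115+(y-1)/3]],z)[0]
c=[f(180,17,.012),f(368,65,.012),f(228,575,.012),f(33,520,.012)]
print(np.round(c,3), [np.linalg.norm(c[k]-c[k-1]) for k in range(4)])
ex=(c[0]-c[3])+(c[1]-c[2]);ex/=np.linalg.norm(ex);ey=np.array([-ex[1],ex[0],0])
o=np.mean(c,0);print("yaw",np.degrees(np.arctan2(ex[1],ex[0])),o)
for n,p in dict(boss=f(158,467,.07),handle=f(217,498,.12),clip=f(148,160,.014),dish=f(223,268,.055),ptr=f(146,240,.014)).items():
    print(n,np.round(p,4),"slide",np.round([(p-o)@ex*1e3,(p-o)@ey*1e3],1))
b=f(158,467,.07);h=f(217,498,.12);print("r",np.linalg.norm((h-b)[:2]))
# side: handle top
S=pose("side");print(proj(S,[h,b,f(148,160,.014)]))
i=cv2.imread("pics/side0.png");cv2.imwrite("pics/sidec.png",cv2.resize(i[170:300,150:330],None,fx=4,fy=4,interpolation=cv2.INTER_CUBIC))
E
```

```text
[[0.774 0.395 0.012]
 [0.737 0.273 0.012]
 [0.416 0.369 0.012]
 [0.452 0.49  0.012]] [np.float64(0.3359463547290367), np.float64(0.1270616702455937), np.float64(0.3357329139221833), np.float64(0.12641390364800104)]
yaw -16.620906354632506 [0.59478385 0.38180792 0.012     ]
boss [0.482  0.4044 0.07  ] slide [-114.5  -10.6]
handle [0.4635 0.3659 0.12  ] slide [-121.2  -52.8]
clip [0.6784 0.416  0.014 ] slide [70.4 56.6]
dish [0.6007 0.3656 0.055 ] slide [ 10.3 -13.9]
ptr [0.6264 0.4176 0.014 ] slide [20.  43.4]
r 0.042770685415123376
[[307.07513833 204.37784505]
 [287.73761674 235.36957312]
 [194.17874614 228.28789   ]]
```

View pics/sidec.png

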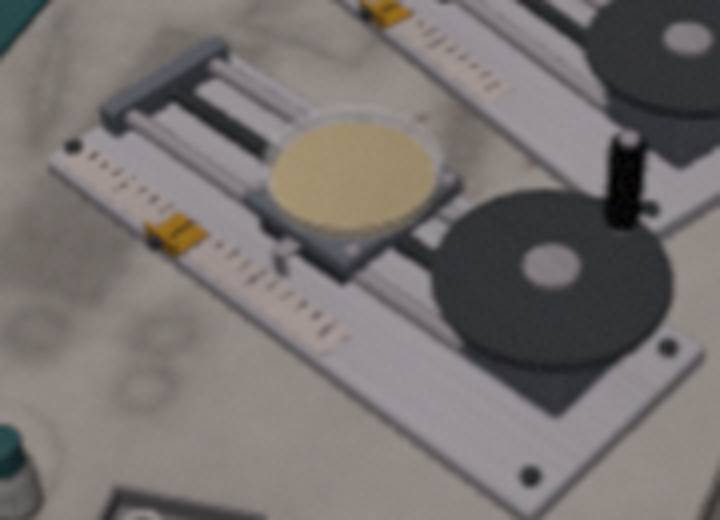

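The top view puts the handle at (0.4635, 0.366), 42.8 mm from the axis, and the side view agrees. In the side crop the pointer tip is at about (280,269) and the clip line at (180,230). Next I move above the handle.

```bash
python3 - <<'E'
from h import *
S=pose("side");g=lambda x,y,z:plane(S,[[150+x/4,170+y/4]],z)[0]
a=np.radians(-16.62);ex=np.array([np.cos(a),np.sin(a),0]);ey=np.array([-ex[1],ex[0],0]);o=np.array([.5948,.3818,0])
for p in (g(280,269,.015),g(180,230,.015)): print((p-o)@ex,(p-o)@ey)
E
```

```text
0.012895762216034386 0.039367903641609074
0.06997453290251826 0.05463749189282585
```

>>> move_arm(
  commands="46 -35 0 0 0 0 100; 46 -35 0 0 0 0 100; 46 -35 0 0 0 0 100; 46 -35 0 0 0 0 100; 46 -35 0 0 0 0 100",
  newtons=30,
)

```text
time: 0.78
eef_pos: [0.3712, 0.4328, 0.4046]
tcp_rot: [-0.0, 0.113, 0.994, -0.0]
force: [-0.1, 1.2, 0.2]
grip_width: 0.0853
grasp_force: 0.0
```

>>> move_arm(
  commands="46 -35 -20 0 0 0 100; 48 -33 -20 0 0 0 100; 0 0 0 0 0 0 100; 0 0 0 0 0 0 100",
)

```text
time: 1.27
eef_pos: [0.4638, 0.3661, 0.3645]
tcp_rot: [-0.0, 0.113, 0.994, -0.0]
force: [-0.3, -0.0, -0.1]
grip_width: 0.0854
grasp_force: 0.0
```

```bash
python3 - <<'E'
from h import *
P=pose("wrist");w=cv2.cvtColor(r.capture("wrist"),cv2.COLOR_RGB2BGR);cv2.imwrite("pics/w1.png",w)
print(proj(P,[[.4635,.3659,.12],[.4635,.3659,.07],[.482,.4044,.07]]))
E
```

```text
[[250.46437102 196.21794672]
 [250.59945808 177.70769157]
 [296.18524904 187.62380028]]
```

View pics/w1.png

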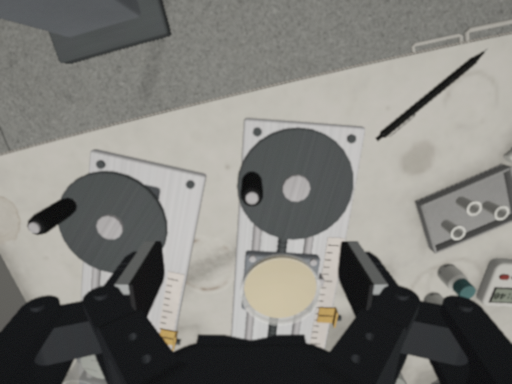

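The handle top is at (252,197), predicted (250,196), and the boss is at (297,188), also as predicted. I go down and close.

>>> move_arm(
  commands="0 0 -40 0 0 0 100; 0 0 -40 0 0 0 100; 0 0 -31 0 0 0 100; 0 0 0 0 0 0 100; 0 0 0 0 0 0 10",
  newtons=30,
)

```text
time: 1.95
eef_pos: [0.4638, 0.367, 0.2551]
tcp_rot: [0.001, 0.112, 0.994, 0.001]
force: [-0.0, 0.4, 0.0]
grip_width: 0.0697
grasp_force: 0.0
```

>>> move_arm(
  commands="0 0 0 0 0 0 10; 0 0 0 0 0 0 10; 0 0 0 0 0 0 10; 0 0 0 0 0 0 10",
)

```text
time: 2.45
eef_pos: [0.4641, 0.3663, 0.2544]
tcp_rot: [0.0, 0.113, 0.994, 0.0]
force: [-1.2, 1.6, 7.2]
grip_width: 0.0169
grasp_force: 31.0
```

```bash
python3 - <<'E'
import numpy as np
t=np.radians(245.2-18*np.arange(20));p=np.round(42*np.c_[np.cos(t),np.sin(t)])
print(np.diff(p,axis=0).astype(int).tolist())
E
```

```text
[[-11, 7], [-8, 11], [-4, 12], [-1, 13], [4, 13], [7, 11], [11, 8], [12, 4], [13, 1], [13, -4], [11, -7], [8, -11], [4, -12], [1, -13], [-4, -13], [-7, -11], [-11, -8], [-12, -4], [-13, -1]]
```

>>> move_arm(
  commands="-11 7 0 0 0 0 10; -8 11 0 0 0 0 10; -4 12 0 0 0 0 10; -1 13 0 0 0 0 10; 4 13 0 0 0 0 10",
)

```text
time: 3.08
eef_pos: [0.4442, 0.4224, 0.2544]
tcp_rot: [0.001, 0.113, 0.994, 0.0]
force: [9.1, -8.6, 6.2]
grip_width: 0.0174
grasp_force: 31.2
```

>>> move_arm(
  commands="7 11 0 0 0 0 10; 11 8 0 0 0 0 10; 12 4 0 0 0 0 10; 13 1 0 0 0 0 10; 13 -4 0 0 0 0 10",
)

```text
time: 3.7
eef_pos: [0.5001, 0.4425, 0.2543]
tcp_rot: [-0.0, 0.112, 0.994, 0.0]
force: [-5.6, -3.7, 10.8]
grip_width: 0.0174
grasp_force: 31.7
```

>>> move_arm(
  commands="11 -7 0 0 0 0 10; 8 -11 0 0 0 0 10; 4 -12 0 0 0 0 10; 1 -13 0 0 0 0 10; 0 0 0 0 0 0 10",
)

```text
time: 4.32
eef_pos: [0.5241, 0.3982, 0.2544]
tcp_rot: [0.0, 0.113, 0.994, -0.0]
force: [0.5, -3.4, 7.7]
grip_width: 0.0173
grasp_force: 31.3
```

```bash
python3 - <<'E'
from h import *
a=[cv2.cvtColor(r.capture(n),cv2.COLOR_RGB2BGR) for n in("top","side")]
cv2.imwrite("pics/b.png",np.hstack([cv2.resize(a[0][110:240,160:290],(390,390)),cv2.resize(a[1][170:300,150:280],(390,390))]))
E
```

```text
(no output)
```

View pics/b.png

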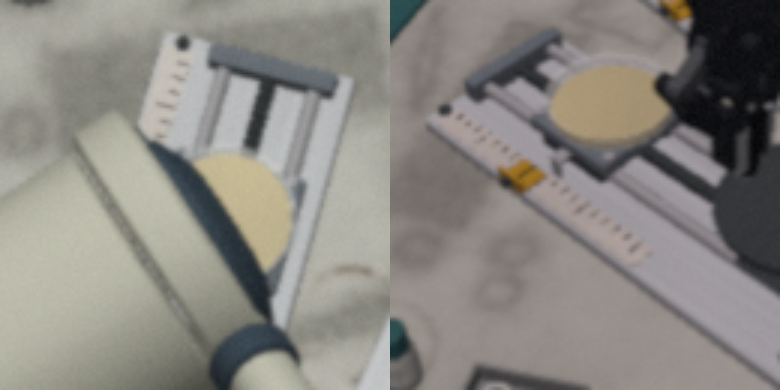

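The side view (right half) shows the pointer tip at about (557,170) and the clip line at (522,176), so the carriage has advanced. I'll check how far remains.

```bash
python3 - <<'E'
from h import *
S=pose("side");a=np.radians(-16.62);ex=np.array([np.cos(a),np.sin(a),0]);ey=np.array([-ex[1],ex[0],0]);o=np.array([.5948,.3818,0])
for u,v in ((167,170),(132,176)):
    p=plane(S,[[150+u/3,170+v/3]],.015)[0]; print((p-o)@ex,(p-o)@ey)
E
```

```text
0.05579089172899284 0.038457355708981816
0.06893793568897544 0.05820217996524937
```

>>> move_arm(
  commands="-4 -13 0 0 0 0 10; -7 -11 0 0 0 0 10; -11 -8 0 0 0 0 10; -12 -4 0 0 0 0 10; -9 -1 0 0 0 0 10",
)

```text
time: 5.05
eef_pos: [0.481, 0.362, 0.2544]
tcp_rot: [0.001, 0.113, 0.994, 0.001]
force: [3.6, 3.7, 3.4]
grip_width: 0.0169
grasp_force: 31.3
```

>>> move_arm(
  commands="0 0 0 0 0 0 10; 0 0 0 0 0 0 10; 0 0 0 0 0 0 60; 0 0 0 0 0 0 100; 0 0 0 0 0 0 100",
)

```text
time: 5.68
eef_pos: [0.4809, 0.3621, 0.2535]
tcp_rot: [-0.0, 0.113, 0.994, -0.0]
force: [-0.7, -0.4, -0.7]
grip_width: 0.0704
grasp_force: 0.0
```

>>> move_arm(
  commands="0 0 0 0 0 0 100; 0 0 40 0 0 0 100; 0 0 50 0 0 0 100; 0 0 50 0 0 0 100; 0 0 30 0 0 0 100",
)

```text
time: 6.3
eef_pos: [0.481, 0.3622, 0.4263]
tcp_rot: [0.001, 0.113, 0.994, 0.001]
force: [0.1, -0.2, -0.4]
grip_width: 0.0854
grasp_force: 0.0
```

>>> move_arm(
  commands="-40 40 0 0 0 0 100; -45 45 0 0 0 0 100; -45 45 0 0 0 0 100; -40 45 0 0 0 0 100; 0 0 0 0 0 0 100",
)

```text
time: 6.92
eef_pos: [0.3096, 0.5379, 0.4235]
tcp_rot: [-0.0, 0.11, 0.994, 0.0]
force: [0.3, -0.2, 0.3]
grip_width: 0.0855
grasp_force: 0.0
```

```bash
python3 - <<'E'
from h import *
a=[cv2.cvtColor(r.capture(n),cv2.COLOR_RGB2BGR) for n in("top","side")]
cv2.imwrite("pics/c.png",np.hstack([cv2.resize(a[0][110:240,160:290],(390,390)),cv2.resize(a[1][170:300,150:280],(390,390))]))
E
```

```text
(no output)
```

View pics/c.png

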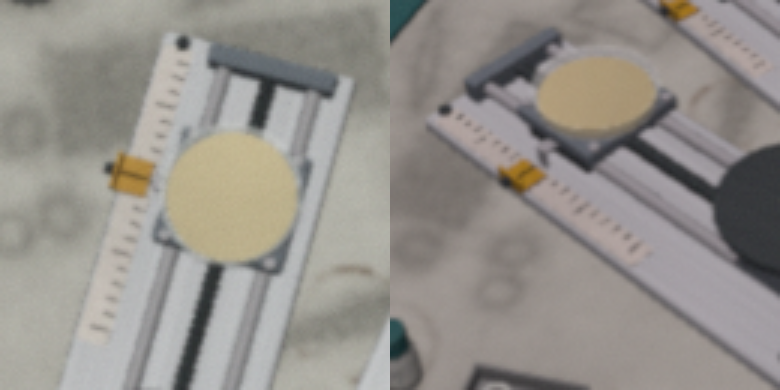

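The pointer lines up with the clip's dark line: in the top view at (157,184), where the line extended passes (158,181); in the side view its tip is at (545,157). One numeric check, then hand in.

```bash
python3 - <<'E'
from h import *
a=np.radians(-16.62);ex=np.array([np.cos(a),np.sin(a),0]);o=np.array([.5948,.3818,0])
s=lambda n,x,y,u,v,z:(plane(pose(n),[[x+u/3,y+v/3]],z)[0]-o)@ex
A=s("side",150,170,155,157,.015);C=s("side",150,170,132,176,.015);B=s("top",160,110,157,184,.015);D=s("top",160,110,134,175,.014);E=s("top",160,110,232,198,.055)
print(A,C,B,D,"dish",E)
if abs(A-C)<.006 and abs(B-D)<.006: print(r.hand_in())
E
```

```text
0.07124262002911776 0.06893793568897544 0.06796404181236121 0.07003416612329094 dish 0.0640847967593849
the job is handed in; nothing more can be done
None
```

The handwheel was turned by its handle and let go. My camera measurements put the dish carriage's pointer about 2 mm from the middle of the index clip, within the 10 mm limit. The job is handed in and I have not seen the verdict.

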